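Seat a drilling template on its locating pins and latch it

ROBOT

A 7-joint arm with a two-finger parallel gripper is mounted at the origin on the work surface; the furniture and walls round the work are solid. World frame = base frame: x ahead of the robot, y to its left, z up, the work surface at z = 0. Lengths are in m, angles in rad, forces in N, time in s.
With the tool pointing down it reaches from about 0.4 to 0.875 m from the base axis. Payload 19.3 kg.
Tool frame: the origin (TCP) lies midway between the tips of the shut fingers; the grasp point (between the pads) lies 19 mm behind it (bot.pinch_z is the distance from the TCP to the grasp point, in m); z points along the fingers, y is the direction in which the jaws open and shut (so a half turn about z gives the same grasp; the last joint's range is limited). The gripper opens to 85 mm and grips with 20 to 120 N. Pads are 22 mm wide; open, the fingers measure 114 mm over their backs; the gripper's body (76 mm by 85 mm) begins 54 mm behind the grasp point. The pads swing forward as they close: fully open they stand 13 mm farther back than shut.
Start: joints at [1.142, 0.521, -0.036, 1.599, 0.021, 1.021, -0.113], TCP at [0.219, -0.585, 0.231] pointing down, gripper open.
Joint ranges: [-2.91, 2.91], [-0.3, 2.13], [-1.5, 1.42], [0.17, 2.43], [-1.26, 4.41], [0.16, 1.93], [-2.52, 2.52]. Speed limits (rad/s): [1.89, 1.89, 2.39, 2.39, 3.01, 3.01, 3.01].

INTERFACE

Orientations are given as [roll, pitch, yaw] about the fixed x, y, z axes, in that order (R = Rz(yaw) Ry(pitch) Rx(roll)).
In Python, from workcell import bot gives the robot as it stands. The module is installed in compiled form; this text tells all that it offers.
- The arm moves only by the tool move_arm, never from a script. Its argument "moves" is text: rows parted by semicolons, each of 4 numbers parted by spaces: the shift along the tool's x, y, z in mm, then the turn about the tool's z in rad. In form: dx dy dz yaw; .... A call has exactly 10 rows; each row is the pose to reach, as a shift and turn from the pose commanded when the call began, along the tool's axes at that moment; what a row does not reach only later rows make up. A row lasts 1/12 s, in which the tool goes at most 41.7 mm and 7.16 degrees, less where a joint would pass 70% of its speed; a pose out of reach is approached as far as the arm can. A call with a gripper value outside its range is refused whole. "grip" is the opening, from 0 (shut) to 1 (fully open), set as the call begins (left out, the last holds). The fingers move at their own pace and stop on an object; "grip_force" is the grip in N (left out, the last holds). Time passes only in rows, so rows that repeat a pose let the fingers close, or fill a call up. It gives the time, the measured TCP pose, the force and the opening at its end, in the units of the state.
- bot.observe(): the state, without advancing time (a new reading comes with each control period).
- bot.grab_frame(name): name is "scene" or "top" or "wrist"; returns a dict with "frame" (480x640x3 uint8, red, green, blue), "z_map" (480x640 float32, m along the optical axis (not along the pixel's ray), 0 where there is no reading), "K" (3x3 intrinsics, pixels), "eye" and "attitude" of the camera in the world. Camera axes: x right, y up, looking along -z (the intrinsics and any distortion apply to the point x, -y, -z); pixel columns grow to the right and rows downward; lengths in m; the calibration is good to about 2 mm. A picture is of the moment at which its call begins.
- bot.job_done(): hands the job in, once; it reports no verdict.
Trained networks look in a picture, given as the dict that the camera call returned (one of the last four; its "shot" number tells which), for a name from the list of things; names that differ only in an ending like _2 or _b are one class to them, and where a whole thing is asked for, a point or a joint stands for the part that bears it (a point fixed in the world has none). Each returns a list of dicts, best first, with "conf" (0 to 1); they miss things now and then, are a little off and sometimes report something else, mostly with a low value. They report only what shows in the picture. A call takes as long as a camera call. They do not tell look-alikes from the thing itself.
- bot.search_frame(picture, label): "at" ([column, row] in pixels, amid what is visible of it).
- bot.pinpoint(picture, label): "at" ([column, row] in pixels: a listed point, or the origin of a listed thing).
The state is a dict: "clock": time; "qpos": joint angles; "qd": joint speeds; "joint_efforts": joint torques, N m; "position": TCP position; "tool_rot": TCP orientation; "force": force on the tool from outside, world axes, zero at the start; "moment": the same for the moment, N m; "grip_width": finger opening in m.
Only numpy, scipy, OpenCV 4.12 (cv2) and the standard library are available. Lean on these libraries where they do the work, as an engineer would, in place of code of your own. Each camera call takes 0.05 s, during which the arm holds its last target. There are 200 camera calls.

TASK

Take the drilling template by its rib and gently slide it along the slots of the slotted base, in light contact, until its two holes drop over the two locating pins and it lies flush on the base; never bang or force it against them. Only then swing the latch fully over the template's edge. Leave the things around it where they are.

Things in the scene. Friction and masses are not known exactly. Their poses are not given: they have to be found in the camera images.
- plate_rib (a point): Centre of the upright rib of the loose aluminium drilling template. Rib: 36 mm long (x), 14 thick (y), 46 tall, on the middle of a plate 110 (x) x 80 (y) x 10 mm. This point is 33 mm above the plate's underside. Axes: x along the rib and the line of holes, z up. A half turn makes no difference.
- fixture_plate: The same template, origin at the middle of its underside; 0.25 to 0.5 kg. Two through holes of 12.4 mm diameter lie at x = -32 and +32 mm, y = 0. The six dark dots are drill bushes, not holes. While it rides on the pin tops its underside is 8.5 mm above the base's top; over the pins it drops by these 8.5 mm to lie flat on the base.
- sub_base: Fixed dark steel base, 190 (x) x 230 (y) x 16 mm, flat top; origin: centre of its underside, on the bench; z up. Two slots, 8 mm wide, run along its y at x = -32 and +32 mm, with one locating pin in each. Contact force between template and base or pins must stay below 60 N. A seated template's rib point is 49 mm above this origin.
- slot_mid (a point): Middle of the base's top face, between the slots; axes as the base. Round steel pins, 10 mm diameter, 8.5 mm tall with 1.2 mm chamfer, stand in the slots at x = -32 and +32 mm from here. Both have the same y, which is not given: anywhere from -17 to +17 mm from here, different each time, to be found by sliding (or seen). They do not yield to hand forces.
- latch (a joint): Swing latch, rad, on a vertical post (17 mm thick, top 40 mm above the bench) at x = -78, y = 0 mm of the base. 0: arm points along the base's +y, beside the template. Grows clockwise seen from above, towards +x over the template; 1.57 is square across it, stop at 1.75. Stays where left; 2 N at the knob moves it. Arm 18 mm wide, 28 to 34 mm above the bench; an unseated template blocks it.
- latch_knob (a point): Middle of the latch's upright black knob, 14 mm diameter, from 34 to 64 mm above the bench, standing on the latch arm 40 mm from the post's axis; push it sideways or grasp it from above.
- bolt_standing: Hex bolt standing on its head, 28 mm wide, 60 mm tall; origin at its underside. A bystander.
- tape: Black tape roll lying flat, 70 mm diameter, 19 mm high; origin at its underside. A bystander.
- solenoid: Grey solenoid housing with terminals on top, 71 x 68 mm, 74 mm tall; origin at its underside. A bystander.
- caliper: Steel caliper lying flat, 64 x 190 x 11 mm, long along its y; origin at its underside. A bystander.
Not all that is in view belongs to the job. Of the things like the fixture_plate, leave any that is brown or orange; of the rest the smaller one is meant.

How it is judged:
On the way, in this order (a step that is already met when the one before it is completed fails the run):
1. the template lies flush on the base with its holes over the pins while the latch is still parked (z of plate_rib in the frame of sub_base between 0.046 and 0.0515 m and x of plate_rib in the frame of sub_base between -0.006 and 0.006 m and y of plate_rib in the frame of sub_base between -0.021 and 0.021 m and angle between plate_rib's own z axis and vertical below 0.04 rad and angle between the x axis of plate_rib and the x axis of sub_base, either way round below 0.07 rad and value of joint latch below 0.4 rad), for 0.2 s.
2. the latch is swung over the seated template (z of plate_rib in the frame of sub_base between 0.046 and 0.0515 m and x of plate_rib in the frame of sub_base between -0.006 and 0.006 m and y of plate_rib in the frame of sub_base between -0.021 and 0.021 m and angle between plate_rib's own z axis and vertical below 0.04 rad and angle between the x axis of plate_rib and the x axis of sub_base, either way round below 0.07 rad and value of joint latch above 1.2 rad), for 0.2 s.
At the end, for the whole second after the job is handed in: The template lies flush on the base over the pins (rib point 46 to 51.5 mm above the base's underside, within 6 mm of the base's middle in x and 21 mm in y, tilt under 0.04 rad, turned less than 0.07 rad against the base), at rest; the latch stands at more than 1.2 rad, over the template (all of step 2 and linear speed of fixture_plate below 0.01 m/s); the robot touches nothing.
It fails at once if the template is banged or forced against the base or the pins with more than 60 N (contact force between fixture_plate and sub_base above 60 N).
It fails at once if the standing hex bolt is moved by more than 15 mm (distance of bolt_standing from where it was at the start of the episode above 0.015 m).
It fails at once if the tape roll is moved by more than 15 mm (distance of tape from where it was at the start of the episode above 0.015 m).
It fails at once if the solenoid is moved by more than 15 mm (distance of solenoid from where it was at the start of the episode above 0.015 m).
It fails at once if the caliper is moved by more than 15 mm (distance of caliper from where it was at the start of the episode above 0.015 m).
It also fails if it takes over 72 s, if anything falls off the work surface, if the arm or the gripper's body presses on something with over 40 N, if the wrist force passes 120 N, or if a joint passes its speed limit or range.

## Working session

There is one attempt and no reset: what is moved stays moved. The work goes in short steps, Python scripts to look and compute and a tool call to move; the robot and the scene stay as the last step left them, time stands still between calls to the robot, and variables do not carry over. Pictures are saved under pics/ and viewed, about 8 in all and at most 12, crops included, and the job is handed in when it is done.

Besides the shell and the picture viewer there is one more tool, called after "Request:" by a JSON object that holds its "method" and its "body", one argument or row to a line. move_arm: Moves the arm, as the interface text tells. Its arguments: {"type":"object","properties":{"moves":{"type":"string"},"grip":{"type":"number"},"grip_force":{"type":"number"}},"required":["moves"]}

```bash
mkdir -p pics; cat > h.py <<'E'
from workcell import bot
import numpy as np, cv2
from scipy.spatial.transform import Rotation as R
def rot(a):
    a=np.array(a,float)
    if a.shape==(3,3): return a
    if a.size==3: return R.from_euler('xyz',a).as_matrix()
    return R.from_quat(a).as_matrix()
def cloud(p):
    z=p['z_map'];K=np.array(p['K']);v,u=np.mgrid[:480,:640]
    c=np.stack([(u-K[0,2])/K[0,0]*z,-(v-K[1,2])/K[1,1]*z,-z],-1)
    return c@rot(p['attitude']).T+np.array(p['eye'])
def ray(p,uv,zw):
    K=np.array(p['K']);d=rot(p['attitude'])@np.array([(uv[0]-K[0,2])/K[0,0],-(uv[1]-K[1,2])/K[1,1],-1])
    e=np.array(p['eye']);return e+d*(zw-e[2])/d[2]
def save(p,n,crop=None,s=1):
    f=p['frame'][...,::-1]
    if crop: f=f[crop[1]:crop[3],crop[0]:crop[2]]
    cv2.imwrite('pics/'+n+'.png',cv2.resize(f,None,fx=s,fy=s,interpolation=cv2.INTER_CUBIC))
E
python3 - <<'E'
from h import *
np.set_printoptions(precision=3,suppress=True)
Z=dict(plate_rib=.049,fixture_plate=.02,sub_base=.0,slot_mid=.016,latch=.03,latch_knob=.049,bolt_standing=0,tape=0,solenoid=0,caliper=0)
ims=[]
for n in('top','scene'):
    p=bot.grab_frame(n);save(p,n);print(n,p['eye'],p['attitude'],{k:p[k] for k in p if k not in('frame','z_map','K','eye','attitude')},np.array(p['K']).tolist());c=cloud(p)
    for k in Z:
        for d in bot.pinpoint(p,k)[:3]:
            u=np.round(d['at']).astype(int);u=np.clip(u,0,[639,479]);print(k,round(d['conf'],2),np.round(d['at'],1),'ray',ray(p,d['at'],Z[k]),'cloud',c[u[1],u[0]])
s=bot.observe();print({k:s[k] for k in s})
E
```

```text
top [ 0.122 -0.006  1.28 ] [ 0.293 -0.006 -1.464] {'shot': 1} [[466.55910360725926, 0.0, 317.75237694528647], [0.0, 466.55910360725926, 238.09683754734522], [0.0, 0.0, 1.0]]
plate_rib 0.71 [237.1 250.7] ray [0.432 0.241 0.049] cloud [0.428 0.239 0.06 ]
plate_rib 0.71 [415.4 309. ] ray [ 0.325 -0.25   0.049] cloud [ 0.323 -0.246  0.064]
plate_rib 0.63 [183.7 328.5] ray [0.21  0.346 0.049] cloud [0.209 0.339 0.073]
fixture_plate 0.85 [241.9 258.9] ray [0.417 0.23  0.02 ] cloud [0.416 0.229 0.024]
fixture_plate 0.83 [187.3 248.8] ray [0.429 0.386 0.02 ] cloud [0.418 0.374 0.063]
fixture_plate 0.72 [412.1 315.2] ray [ 0.312 -0.248  0.02 ] cloud [ 0.312 -0.247  0.024]
sub_base 0.8 [349.1 230.8] ray [ 0.538 -0.06   0.   ] cloud [ 0.531 -0.059  0.018]
slot_mid 0.74 [347.6 230.9] ray [ 0.532 -0.055  0.016] cloud [ 0.533 -0.056  0.011]Traceback (most recent call last):
  File "<stdin>", line 8, in <module>
ValueError: it knows: bolt_standing, caliper, fixture_plate, latch_knob, plate_rib, slot_mid, solenoid, sub_base, tape
```

View pics/top.png

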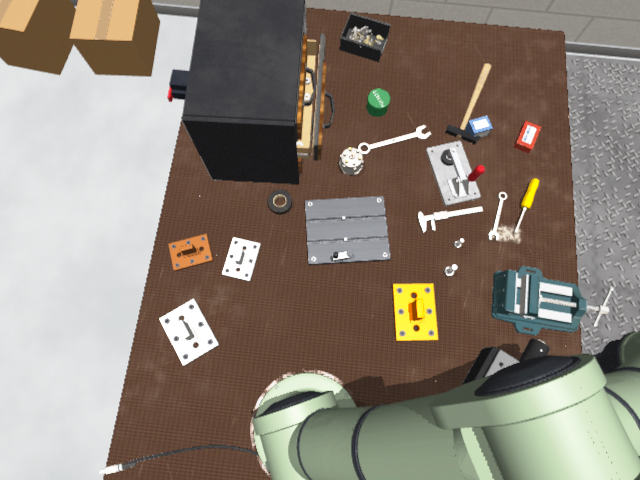

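```bash
python3 - <<'E'
from h import *
np.set_printoptions(precision=3,suppress=True)
Z=dict(plate_rib=.033,fixture_plate=.0,sub_base=.0,slot_mid=.016,latch_knob=.049,bolt_standing=0,tape=0,solenoid=0,caliper=0)
p=bot.grab_frame('top')
a=cv2.resize(p['frame'][185:275,295:405,::-1],None,fx=7,fy=6.5,interpolation=cv2.INTER_CUBIC)
cv2.imwrite('pics/crop.png',a[:600,:800])
q=bot.grab_frame('scene');save(q,'scene')
for n,p in(('top',p),('scene',q)):
    c=cloud(p);print(n)
    for k in Z:
        for d in bot.pinpoint(p,k)[:3]:
            u=np.round(d['at']).astype(int);u=np.clip(u,0,[639,479]);print(k,round(d['conf'],2),np.round(d['at'],1),'ray',ray(p,d['at'],Z[k]),'cloud',c[u[1],u[0]])
    if n=='top':
        for nm,lo,hi,box in(('base',.008,.025,(295,185,400,275)),('plate',.005,.02,(210,230,270,290))):
            m=np.zeros((480,640),bool);m[box[1]:box[3],box[0]:box[2]]=1
            m&=(c[...,2]>lo)&(c[...,2]<hi);pts=c[m][:,:2]
            if nm=='plate':
                m2=np.zeros((480,640),bool);m2[box[1]:box[3],box[0]:box[2]]=1;m2&=(p['frame'].min(-1)>130);pts=c[m2][:,:2];print('z',np.median(c[m2][:,2]))
            print(nm,len(pts),cv2.minAreaRect((pts*1000).astype(np.float32)))
s=bot.observe();print(s)
E
```

```text
top
plate_rib 0.82 [239.2 254.7] ray [0.425 0.237 0.033] cloud [0.419 0.233 0.056]
plate_rib 0.57 [417.6 309.6] ray [ 0.327 -0.26   0.033] cloud [ 0.318 -0.251  0.08 ]
plate_rib 0.56 [185.4 330.4] ray [0.206 0.346 0.033] cloud [0.205 0.337 0.069]
fixture_plate 0.92 [191.7 327.6] ray [0.218 0.339 0.   ] cloud [0.216 0.334 0.015]
fixture_plate 0.79 [243.5 258.2] ray [0.424 0.23  0.   ] cloud [0.423 0.227 0.008]
fixture_plate 0.59 [410.7 312.2] ray [ 0.323 -0.248  0.   ] cloud [ 0.321 -0.245  0.021]
sub_base 0.65 [347.2 230.1] ray [ 0.539 -0.054  0.   ] cloud [ 0.535 -0.053  0.013]
slot_mid 0.76 [345.  228.5] ray [ 0.538 -0.047  0.016] cloud [ 0.542 -0.047  0.01 ]
latch_knob 0.48 [334.  257.1] ray [ 0.443 -0.023  0.049] cloud [ 0.442 -0.023  0.053]
bolt_standing 0.42 [445.  272.8] ray [ 0.444 -0.338  0.   ] cloud [ 0.441 -0.336  0.009]
tape 0.57 [279.2 202.4] ray [0.603 0.152 0.   ] cloud [0.603 0.152 0.003]
solenoid 0.59 [351.5 164. ] ray [ 0.749 -0.048  0.   ] cloud [ 0.72  -0.048  0.059]
caliper 0.91 [449.3 220.5] ray [ 0.601 -0.346  0.   ] cloud [ 0.603 -0.345 -0.001]
base 4814 ((54
[... 1244 characters left out ...]
id 0.71 [366.8 234. ] ray [ 0.747 -0.048  0.   ] cloud [ 0.722 -0.064  0.014]
solenoid 0.58 [235.1 242.5] ray [ 0.419  0.229 -0.   ] cloud [0.406 0.215 0.011]
caliper 0.64 [431.3 282.8] ray [ 0.6   -0.361  0.   ] cloud [ 0.193 -0.545  0.248]
{'clock': 1.25, 'qpos': array([ 1.142,  0.521, -0.036,  1.6  ,  0.021,  1.021, -0.113]), 'qd': array([ 0.   ,  0.002, -0.001,  0.   , -0.002, -0.001, -0.001]), 'joint_efforts': array([  0.001, -92.683,   1.979, -37.025,   0.018,   0.002,  -0.   ]), 'position': array([ 0.219, -0.585,  0.231]), 'tool_rot': array([-3.141,  0.   ,  0.359]), 'force': array([-0.045,  0.195,  1.047]), 'moment': array([ 0.004, -0.014,  0.016]), 'grip_width': 0.08565233717468311}
```

View pics/crop.png

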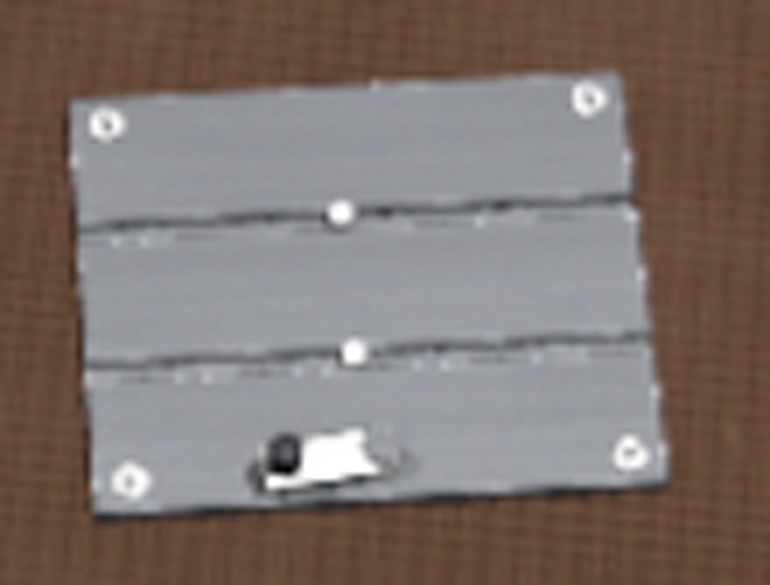

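View pics/scene.png

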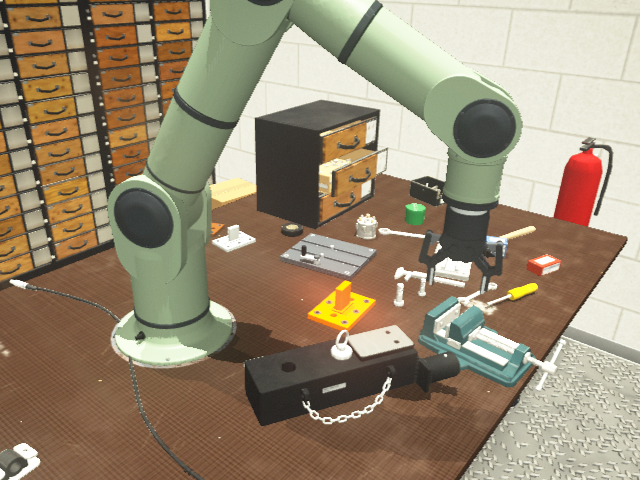

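```bash
cat >> h.py <<'E'
def totool(w,yaw_w=None,s=None):
    s=s or bot.observe();Rm=rot(s['tool_rot']);return (Rm.T@(np.array(w)-s['position'])*1000).round(1)
E
python3 - <<'E'
from h import *
np.set_printoptions(precision=4,suppress=True)
p=bot.grab_frame('top')
f=lambda x,y:(295+x/7,185+y/6.5)
C=np.array([ray(p,f(*c),.016)[:2] for c in((70,100),(618,72),(667,485),(95,517))])
P=np.array([ray(p,f(*c),.0245)[:2] for c in((340,212),(353,352))])
r=cv2.minAreaRect((C*1000).astype(np.float32));print('corners',C,'center',C.mean(0),r)
print('pins',P,P.mean(0),np.linalg.norm(P[0]-P[1]))
x=(C[0]+C[1]-C[2]-C[3]);print('base yaw from edges',np.arctan2(x[1],x[0]),'y edges',[np.arctan2(d[1],d[0])-np.pi/2 for d in(C[0]-C[1],C[3]-C[2])],'pins',np.arctan2(*(P[0]-P[1])[::-1]))
b=(p['frame'].min(-1)>120).astype(np.uint8);b[:, :215]=0;b[:,268:]=0;b[:230]=0;b[290:]=0
n,l,st,ce=cv2.connectedComponentsWithStats(b);k=1+st[1:,4].argmax();print(st[k])
v,u=np.where(l==k);pts=np.array([ray(p,(a,c),.010)[:2] for a,c in zip(u,v)])*1000
r=cv2.minAreaRect(pts.astype(np.float32));print('plate',r)
print(bot.observe()['clock'])
for w in((.5,-.25,.25),(.45,.1,.25),(r[0][0]/1000,r[0][1]/1000,.2)):print(totool(w))
E
```

```text
corners [[ 0.6109  0.0763]
 [ 0.6492 -0.1486]
 [ 0.4611 -0.1808]
 [ 0.4223  0.0445]] center [ 0.5359 -0.0522] ((535.8153076171875, -52.06719970703125), (191.31903076171875, 228.55966186523438), 9.69372844696045)
pins [[ 0.5675 -0.0395]
 [ 0.5042 -0.0505]] [ 0.5359 -0.045 ] 0.06416970491842958
base yaw from edges 0.1680844475578068 y edges [np.float64(0.16847758352465347), np.float64(0.1704798321604628)] pins 0.17257565428090238
[ 222  237   39   44 1122]
plate ((421.36065673828125, 235.41859436035156), (83.74465942382812, 113.85928344726562), 82.714111328125)
1.3
[ 380.4 -215.4  -18.7]
[ 456.5 -560.6  -18.7]
[ 477.2 -697.5   31.3]
```

Request:
{"method": "move_arm", "body": {
  "moves": "36 -20 -2 0; 72 -40 -4 0; 108 -60 -6 0; 144 -80 -8 0; 180 -100 -10 0; 216 -120 -12 0; 252 -140 -14 0; 288 -160 -16 0; 324 -180 -18 0; 360 -200 -18 0",
  "grip": 1
}}

```text
clock: 2.13
position: [0.4875, -0.2699, 0.2499]
tool_rot: [3.141, -0.001, 0.359]
force: [1.0, -0.7, -0.6]
grip_width: 0.0855
```

Request:
{"method": "move_arm", "body": {
  "moves": "10 -36 0 0.05; 20 -72 0 0.1; 30 -108 0 0.15; 40 -144 0 0.2; 50 -180 0 0.25; 58 -216 0 0.3; 66 -252 0 0.35; 74 -288 0 0.4; 82 -324 0 0.45; 90 -360 0 0.486"
}}

```text
clock: 2.97
position: [0.4437, 0.0988, 0.2496]
tool_rot: [-3.141, -0.001, -0.13]
force: [0.5, 0.1, -0.1]
grip_width: 0.085
```

```bash
python3 - <<'E'
from h import *
s=bot.observe();print(s,totool((.4214,.2354,.2)))
E
```

```text
{'clock': 2.9667, 'qpos': array([-0.13855207,  0.23510423, -0.24957633,  1.99765137,  0.07280082,
        0.91646329, -2.12674398]), 'qd': array([-0.79836155,  0.04706372, -0.20413525, -0.05796411,  0.07056381,
        0.02126138, -1.44223891]), 'joint_efforts': array([ 10.23554742, -63.3212328 ,   0.09329148, -32.03602552,
        -0.35145658,   0.1336488 ,   4.40775678]), 'position': array([0.44365166, 0.09883082, 0.24959745]), 'tool_rot': array([-3.14141252e+00, -6.83708381e-04, -1.30095939e-01]), 'force': array([ 0.49737723,  0.06397524, -0.14413867]), 'moment': array([0.01778346, 0.00366178, 0.01917717]), 'grip_width': 0.08498321331186048} [ -39.8 -132.5   49.6]
```

Request:
{"method": "move_arm", "body": {
  "moves": "-10 -33 8 0; -20 -66 16 0; -30 -99 24 0; -40 -132 32 0; -40 -132 40 0; -40 -132 40 0; -40 -132 40 0; -40 -132 40 0; -40 -132 40 0; -40 -132 40 0"
}}

```text
clock: 3.8
position: [0.4217, 0.2325, 0.2098]
tool_rot: [-3.141, -0.001, -0.129]
force: [0.3, -0.8, -0.3]
grip_width: 0.0853
```

```bash
python3 - <<'E'
from h import *
np.set_printoptions(precision=4,suppress=True)
p=bot.grab_frame('wrist');save(p,'w1');c=cloud(p)
print(bot.pinpoint(p,'plate_rib'),bot.pinpoint(p,'fixture_plate'))
for d in bot.pinpoint(p,'plate_rib')[:2]:print(ray(p,d['at'],.033))
m=(c[...,2]>.03)&(c[...,2]<.075)&(p['z_map']>0)&(abs(c[...,0]-.42)<.06)&(abs(c[...,1]-.235)<.06)
print(m.sum(),np.percentile(c[m][:,2],[5,50,95]));t=m&(c[...,2]>.042)
if t.sum()>5:print('rib',cv2.minAreaRect((c[t][:,:2]*1000).astype(np.float32)),t.sum(),c[t].mean(0))
b=(c[...,2]>.005)&(c[...,2]<.016)&(abs(c[...,0]-.42)<.08)&(abs(c[...,1]-.235)<.08)&(p['z_map']>0);b=cv2.morphologyEx(b.astype(np.uint8),cv2.MORPH_OPEN,np.ones((3,3)))>0
print('plate',b.sum(),cv2.minAreaRect((c[b][:,:2]*1000).astype(np.float32)))
s=bot.observe();print(s['qpos'],s['position'],s['tool_rot'],p['eye'])
E
```

```text
[{'at': [310.5, 211.9], 'conf': 0.92}, {'at': [161.4, 225.4], 'conf': 0.92}, {'at': [240.8, 408.3], 'conf': 0.75}] [{'at': [306.9, 204.8], 'conf': 0.75}, {'at': [172.0, 219.2], 'conf': 0.75}, {'at': [245.2, 386.3], 'conf': 0.68}]
[0.4209 0.2361 0.033 ]
[0.426  0.3797 0.033 ]
649 [0.044  0.0546 0.0558]
rib ((421.7518310546875, 235.7794952392578), (13.30764389038086, 35.198177337646484), 82.69368743896484) 618 [0.4228 0.2353 0.0543]
plate 7557 ((420.715576171875, 235.51998901367188), (80.04155731201172, 110.23197937011719), 82.69646453857422)
[-0.3835  0.3358 -0.3044  1.9799  0.1326  0.8443 -2.4588] [0.4214 0.2329 0.2095] [-3.1414 -0.0003 -0.1278] [0.4935 0.2241 0.3513]
```

View pics/w1.png

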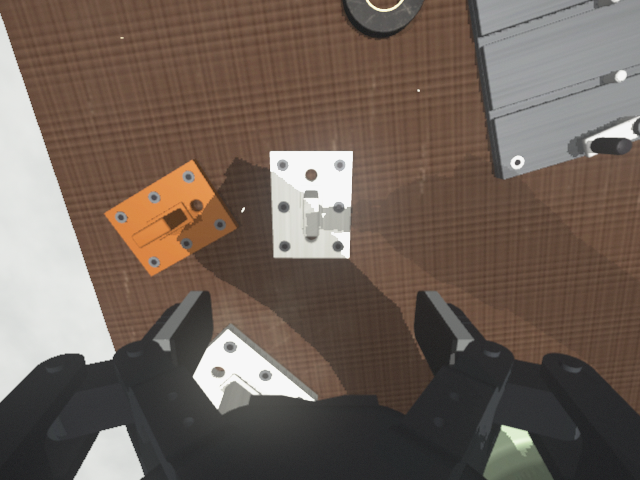

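Request:
{"method": "move_arm", "body": {
  "moves": "0 -3 0 -0.12; 0 -3 0 -0.24; 0 -3 0 -0.36; 0 -3 0 -0.48; 0 -3 0 -0.6; 0 -3 0 -0.72; 0 -3 0 -0.84; 0 -3 0 -0.96; 0 -3 0 -1.08; 0 -3 0 -1.2"
}}

```text
clock: 4.83
position: [0.4217, 0.236, 0.2094]
tool_rot: [3.141, -0.0, 1.078]
force: [0.7, 0.5, 0.5]
grip_width: 0.0849
```

Request:
{"method": "move_arm", "body": {
  "moves": "0 0 0 -0.12; 0 0 0 -0.24; 0 0 0 -0.36; 0 0 0 -0.48; 0 0 0 -0.6; 0 0 0 -0.72; 0 0 0 -0.84; 0 0 0 -0.96; 0 0 0 -1.08; 0 0 0 -1.2"
}}

```text
clock: 5.67
position: [0.4217, 0.236, 0.2094]
tool_rot: [3.141, 0.0, 2.278]
force: [0.2, 0.5, 0.7]
grip_width: 0.0853
```

Request:
{"method": "move_arm", "body": {
  "moves": "0 0 0 -0.12; 0 0 0 -0.24; 0 0 0 -0.36; 0 0 0 -0.48; 0 0 0 -0.6; 0 0 0 -0.72; 0 0 0 -0.74; 0 0 0 -0.74; 0 0 0 -0.74; 0 0 0 -0.74"
}}

```text
clock: 6.5
position: [0.4217, 0.2361, 0.2094]
tool_rot: [-3.142, 0.0, 3.01]
force: [-0.8, -0.5, 0.2]
grip_width: 0.0853
```

```bash
python3 - <<'E'
from h import *
s=bot.observe();print(s['qpos'],s['position'],s['tool_rot'],totool((.4213,.2357,.020)), s['force'])
E
```

```text
[ 0.13984016  0.49457645 -1.02354229  1.95171535  0.50985581  0.98059708
  0.31176862] [0.42168336 0.23611433 0.20935127] [-3.14156030e+00  1.77315849e-04  3.00964779e+00] [  0.4  -0.5 189.4] [-0.7759753  -0.45902442  0.17759129]
```

Yaw 3.010 against the wanted 3.014: good. Descend and grip.

Request:
{"method": "move_arm", "body": {
  "moves": "0 0 25 0; 0 0 50 0; 0 0 75 0; 0 0 100 0; 0 0 125 0; 0 0 145 0; 0 0 160 0; 0 0 170 0; 0 0 180 0; 0 0 188 0"
}}

```text
clock: 7.33
position: [0.4217, 0.2362, 0.0208]
tool_rot: [3.142, 0.0, 3.012]
force: [-0.1, 0.8, -0.0]
grip_width: 0.0854
```

Request:
{"method": "move_arm", "body": {
  "moves": "0 0 1 0; 0 0 1 0; 0 0 1 0; 0 0 1 0; 0 0 1 0; 0 0 1 0; 0 0 1 0; 0 0 1 0; 0 0 1 0; 0 0 1 0",
  "grip": 0,
  "grip_force": 50
}}

```text
clock: 8.17
position: [0.4219, 0.236, 0.0208]
tool_rot: [-3.142, 0.001, 3.012]
force: [-1.0, -2.6, 9.1]
grip_width: 0.0137
```

```bash
python3 - <<'E'
from h import *
s=bot.observe();print(s['qpos'],s['position'],s['tool_rot'],s['force'],s['grip_width'])
E
```

```text
[-0.08364698  0.76839993 -0.74315     2.07671619  0.89106463  0.65004782
 -0.00342978] [0.42187471 0.23601729 0.02075845] [-3.14154149e+00  7.00334573e-04  3.01244793e+00] [-1.00947954 -2.56721129  9.10238359] 0.013662327057756678
```

Request:
{"method": "move_arm", "body": {
  "moves": "0 0 -8 0; 0 0 -25 0; 0 0 -50 0; 0 0 -75 0; -15 -22 -90 -0.04; -38 -54 -90 -0.1; -60 -86 -90 -0.16; -82 -117 -90 -0.22; -104 -148 -90 -0.28; -117 -166 -90 -0.299"
}}

```text
clock: 9.0
position: [0.5174, 0.0519, 0.1105]
tool_rot: [-3.14, -0.001, -2.971]
force: [1.0, -0.6, -3.8]
grip_width: 0.0134
```

Request:
{"method": "move_arm", "body": {
  "moves": "0 0 0 0; 0 0 0 0; 0 0 0 0; 0 0 0 0; 0 0 0 0; 0 0 0 0; 0 0 0 0; 0 0 0 0; 0 0 0 0; 0 0 0 0"
}}

```text
clock: 9.83
position: [0.5163, 0.0566, 0.1103]
tool_rot: [3.142, -0.0, -2.971]
force: [0.9, 0.1, -4.4]
grip_width: 0.0132
```

```bash
python3 - <<'E'
from h import *
np.set_printoptions(precision=4,suppress=True)
p=bot.grab_frame('wrist');save(p,'w2')
print(bot.pinpoint(p,'slot_mid'),bot.pinpoint(p,'latch_knob'),bot.pinpoint(p,'plate_rib'))
np.savez('w2.npz',**{k:p[k] for k in('frame','z_map','K','eye','attitude')})
s=bot.observe();print(s['qpos'],s['position'],s['tool_rot'],s['force'],s['grip_width'],p['eye'])
E
```

```text
[{'at': [160.2, 239.3], 'conf': 0.93}] [{'at': [183.6, 115.0], 'conf': 0.83}] [{'at': [309.9, 308.2], 'conf': 0.85}]
[ 0.4482  0.7058 -0.9479  1.9462  0.7466  0.8877  0.8462] [0.5163 0.0565 0.1103] [ 3.1416  0.     -2.9715] [ 1.0246  0.0281 -3.7589] 0.013321638088255604 [0.4454 0.0452 0.2517]
```

View pics/w2.png

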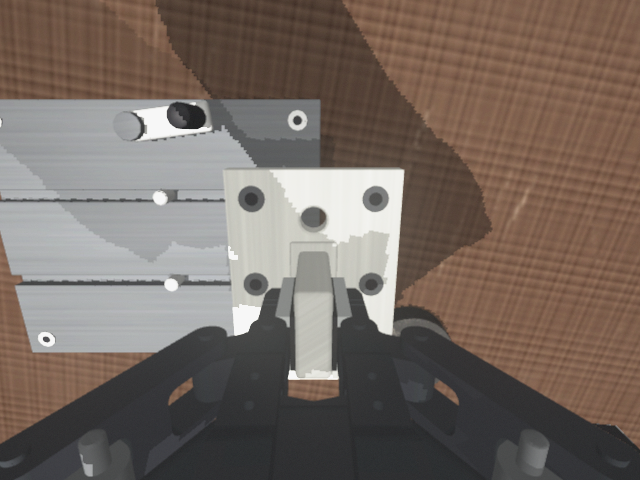

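```bash
python3 - <<'E'
from h import *
np.set_printoptions(precision=4,suppress=True)
p=dict(np.load('w2.npz'));f=p['frame']
def blob(u,v,r,cond):
    q=f[v-r:v+r+1,u-r:u+r+1].min(-1);m=cond(q).astype(np.uint8);n,l,st,ce=cv2.connectedComponentsWithStats(m);k=1+st[1:,4].argmax();print(st[k]);return ce[k]+[u-r,v-r]
P=[]
for u,v in((160,198),(171,284)):
    a=blob(u,v,10,lambda q:q>215);P.append(ray(p,a,.0245)[:2]);print(a,P[-1])
P=np.array(P);d=P[1]-P[0];print('mid',P.mean(0),np.linalg.norm(d),np.arctan2(d[1],d[0]))
h=blob(313,218,16,lambda q:q<140);H=ray(p,h,.0995)[:2];H2=ray(p,h,.095)[:2];print('hole',h,H,H2)
# plate edges (top face): left 223..., top row
s=bot.observe();T=s['position'][:2];yaw=s['tool_rot'][2]+np.pi;ex=np.array([np.cos(yaw),np.sin(yaw)]);ey=np.array([-ex[1],ex[0]])
print('yaw',yaw,'hole rel tcp',(H-T)@ex,(H-T)@ey)
t=[ray(p,q,.0995)[:2] for q in((223.5,169),(404,168.5))];print('edge corners rel',[((a-T)@ex,(a-T)@ey) for a in t])
print('pinmid rel tcp',(P.mean(0)-T)@ex,(P.mean(0)-T)@ey)
C=np.array([.5359,-.0522]);print('pins rel base',(P.mean(0)-C)@ex,(P.mean(0)-C)@ey, 'tcp rel base',(T-C)@ex,(T-C)@ey)
E
```

```text
[  3   3  14  14 139]
[159.2806 197.6835] [ 0.5047 -0.0488]
[  4   5  13  12 130]
[170.7615 284.4615] [ 0.567  -0.0378]
mid [ 0.5359 -0.0433] 0.06326559764650029 0.1746132861049543
[  4   5  25  21 423]
hole [313.331  217.3144] [0.4824 0.0518] [0.4835 0.052 ]
yaw 0.17012095211111156 hole rel tcp -0.03427175609086103 0.0011162800140954192
edge corners rel [(np.float64(-0.0560031777582381), np.float64(-0.038177732636301843)), (np.float64(-0.056238236460566415), np.float64(0.040749646023597264))]
pinmid rel tcp 0.0023643061177899163 -0.10160955292832044
pins rel base 0.0014787029247697026 0.008813268121836094 tcp rel base -0.000885603193020213 0.11042282105015655
```

Request:
{"method": "move_arm", "body": {
  "moves": "-1 -20 0 0; -2 -40 0 0; -3 -60 0 0; -3.5 -76 0 0; -3.5 -86 0 0; -3.5 -90 10 0; -3.5 -90 22 0; -3.5 -90 34 0; -3.5 -90 44 0; -3.5 -90 52 0"
}}

```text
clock: 10.87
position: [0.5344, -0.0305, 0.0566]
tool_rot: [3.141, -0.001, -2.97]
force: [-0.5, 0.2, -4.1]
grip_width: 0.0136
```

```bash
python3 - <<'E'
from h import *
np.set_printoptions(precision=4,suppress=True)
p=bot.grab_frame('wrist');save(p,'w3')
s=bot.observe();print(s['position'],s['tool_rot'],s['force'],s['moment'])
E
```

```text
[ 0.5339 -0.0307  0.0557] [ 3.1406 -0.0024 -2.97  ] [-1.1136 -0.1269 -6.3254] [-0.0119  0.1899  0.0098]
```

View pics/w3.png

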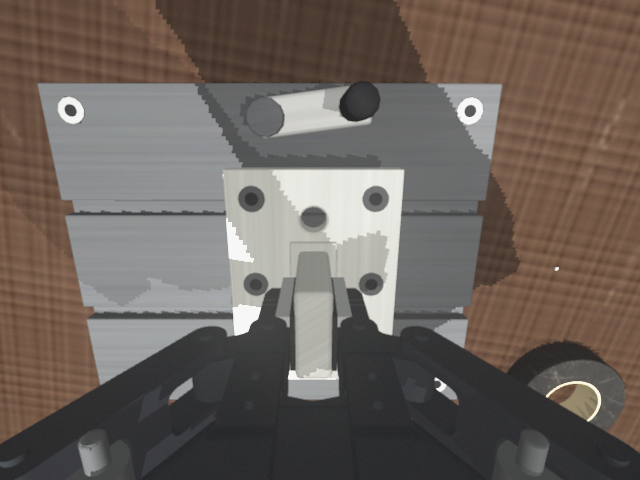

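Request:
{"method": "move_arm", "body": {
  "moves": "0 0 1 0; 0 0 2 0; 0 0 3 0; 0 0 4 0; 0 0 5 0; 0 0 6 0; 0 0 7 0; 0 0 8 0; 0 0 8 0; 0 0 8 0"
}}

```text
clock: 11.75
position: [0.535, -0.0316, 0.0503]
tool_rot: [3.142, -0.0, -2.971]
force: [0.6, -0.0, -4.2]
grip_width: 0.013
```

Request:
{"method": "move_arm", "body": {
  "moves": "0 0 0.5 0; 0 0 1 0; 0 0 1.5 0; 0 0 2 0; 0 0 2.5 0; 0 0 3 0; 0 0 3 0; 0 0 3 0; 0 0 3 0; 0 0 3 0"
}}

```text
clock: 12.58
position: [0.535, -0.0316, 0.0473]
tool_rot: [3.142, -0.0, -2.971]
force: [0.2, 0.0, -4.1]
grip_width: 0.0132
```

Request:
{"method": "move_arm", "body": {
  "moves": "0 0 0.3 0; 0 0 0.6 0; 0 0 0.9 0; 0 0 1.2 0; 0 0 1.5 0; 0 0 1.8 0; 0 0 2 0; 0 0 2 0; 0 0 2 0; 0 0 2 0"
}}

```text
clock: 13.42
position: [0.535, -0.0316, 0.0453]
tool_rot: [3.142, 0.0, -2.971]
force: [-0.2, -0.4, -3.3]
grip_width: 0.0132
```

Request:
{"method": "move_arm", "body": {
  "moves": "0 0 0.1 0; 0 0 0.2 0; 0 0 0.3 0; 0 0 0.4 0; 0 0 0.5 0; 0 0 0.6 0; 0 0 0.7 0; 0 0 0.8 0; 0 0 0.8 0; 0 0 0.8 0"
}}

```text
clock: 14.25
position: [0.5351, -0.0316, 0.0451]
tool_rot: [-3.141, 0.0, -2.971]
force: [-5.7, -0.5, 13.0]
grip_width: 0.0133
```

Request:
{"method": "move_arm", "body": {
  "moves": "0 -0.8 0 0; 0 -1.6 0 0; 0 -2.4 0 0; 0 -3.2 0 0; 0 -4 0 0; 0 -4.8 0 0; 0 -5.6 0 0; 0 -6.4 0 0; 0 -7.2 0 0; 0 -8 0 0"
}}

```text
clock: 15.08
position: [0.5371, -0.0378, 0.0452]
tool_rot: [3.14, 0.002, -2.97]
force: [-0.9, 6.8, 7.8]
grip_width: 0.0134
```

Request:
{"method": "move_arm", "body": {
  "moves": "0 -0.3 0 0; 0 -0.6 0 0; 0 -0.9 0 0; 0 -1.2 0 0; 0 -1.5 0 0; 0 -1.8 0 0; 0 -2.1 0 0; 0 -2.4 0 0; 0 -2.7 0 0; 0 -3 0 0"
}}

```text
clock: 15.92
position: [0.5375, -0.0412, 0.045]
tool_rot: [3.14, 0.002, -2.971]
force: [-0.3, 5.6, 4.6]
grip_width: 0.0133
```

```bash
python3 - <<'E'
from h import *
s=bot.observe();print(s['position'],s['tool_rot'],s['force'],s['moment'])
E
```

```text
[ 0.5374965  -0.04117976  0.04499181] [ 3.14011439e+00  1.74974344e-03 -2.97056031e+00] [-0.29458882  5.59170263  4.56345841] [1.21789737 0.13634904 0.00559008]
```

Request:
{"method": "move_arm", "body": {
  "moves": "0 -0.3 0 0; 0 -0.6 0.05 0; 0 -0.9 0.1 0; 0 -1.2 0.1 0; 0 -1.5 0.1 0; 0 -1.8 0.1 0; 0 -2.1 0.1 0; 0 -2.3 0.1 0; 0 -2.3 0.1 0; 0 -2.3 0.1 0"
}}

```text
clock: 16.75
position: [0.5372, -0.0448, 0.0444]
tool_rot: [-3.142, -0.0, -2.972]
force: [-1.0, 0.1, -3.2]
grip_width: 0.0134
```

Request:
{"method": "move_arm", "body": {
  "moves": "0 0 0.2 0; 0 0 0.4 0; 0 0 0.6 0; 0 0 0.8 0; 0 0 1 0; 0 0 1 0; 0 0 1 0; 0 0 1 0; 0 0 1 0; 0 0 1 0"
}}

```text
clock: 17.58
position: [0.5373, -0.0447, 0.0434]
tool_rot: [3.142, -0.0, -2.971]
force: [0.7, -0.5, -3.8]
grip_width: 0.0134
```

Free at 1.8 mm below the pin tops, so the holes are over the pins. Lowering further.

Request:
{"method": "move_arm", "body": {
  "moves": "0 0 0.5 0; 0 0 1 0; 0 0 1.5 0; 0 0 2 0; 0 0 2.5 0; 0 0 3 0; 0 0 3.5 0; 0 0 4 0; 0 0 4 0; 0 0 4 0"
}}

```text
clock: 18.42
position: [0.5373, -0.0447, 0.0394]
tool_rot: [3.142, -0.0, -2.971]
force: [0.8, -0.4, -3.6]
grip_width: 0.0139
```

Request:
{"method": "move_arm", "body": {
  "moves": "0 0 0.3 0; 0 0 0.6 0; 0 0 0.9 0; 0 0 1.2 0; 0 0 1.5 0; 0 0 1.8 0; 0 0 2 0; 0 0 2.2 0; 0 0 2.2 0; 0 0 2.2 0"
}}

```text
clock: 19.25
position: [0.5373, -0.0447, 0.0372]
tool_rot: [3.142, -0.0, -2.971]
force: [0.5, 0.8, -3.5]
grip_width: 0.014
```

Request:
{"method": "move_arm", "body": {
  "moves": "0 0 0.1 0; 0 0 0.2 0; 0 0 0.3 0; 0 0 0.4 0; 0 0 0.5 0; 0 0 0.6 0; 0 0 0.7 0; 0 0 0.8 0; 0 0 0.8 0; 0 0 0.8 0"
}}

```text
clock: 20.08
position: [0.5373, -0.0448, 0.0368]
tool_rot: [-3.141, 0.0, -2.972]
force: [-4.5, -0.7, 9.5]
grip_width: 0.0134
```

Request:
{"method": "move_arm", "body": {
  "moves": "0 0 -0.4 0; 0 0 -0.4 0; 0 0 -0.4 0; 0 0 -0.4 0; 0 0 -0.4 0; 0 0 -0.4 0; 0 0 -0.4 0; 0 0 -0.4 0; 0 0 -0.4 0; 0 0 -0.4 0",
  "grip": 1
}}

```text
clock: 20.92
position: [0.5373, -0.0447, 0.0368]
tool_rot: [3.142, 0.0, -2.971]
force: [0.1, -0.0, -0.1]
grip_width: 0.0854
```

Request:
{"method": "move_arm", "body": {
  "moves": "0 0 -10 0; 0 0 -25 0; 0 0 -45 0; 0 0 -70 0; 0 0 -95 0; 0 0 -115 0; 0 0 -115 0; 0 0 -115 0; 0 0 -115 0; 0 0 -115 0"
}}

```text
clock: 21.75
position: [0.5368, -0.0448, 0.1512]
tool_rot: [3.141, -0.001, -2.971]
force: [0.4, -0.1, -0.5]
grip_width: 0.0855
```

```bash
python3 - <<'E'
from h import *
np.set_printoptions(precision=4,suppress=True)
p=bot.grab_frame('wrist');save(p,'w4');c=cloud(p);Z=c[...,2]
s=bot.observe();print(s['position'],s['tool_rot'],s['force'],s['qpos'],p['eye'])
for d in bot.pinpoint(p,'latch_knob')[:2]:
    print(d,ray(p,d['at'],.049))
B=np.array([.537,-.052]);yaw=.1705;ex=np.array([np.cos(yaw),np.sin(yaw)]);ey=np.array([-ex[1],ex[0]])
q=c[...,:2]-B;bx=q@ex;by=q@ey;ok=p['z_map']>0
k=ok&(Z>.045)&(Z<.07)&(bx<-.06)&(bx>-.1);print('knob',k.sum(),bx[k].mean(),by[k].mean(),Z[k].max(),c[k].mean(0))
po=ok&(Z>.036)&(Z<.044)&(bx<-.06)&(bx>-.1);print('post',bx[po].mean(),by[po].mean())
m=ok&(abs(Z-.026)<.008)&(abs(bx)<.053)&(abs(by-.008)<.036)
A=np.c_[c[m][:,:2],np.ones(m.sum())];w=np.linalg.lstsq(A,Z[m],rcond=None)[0];print('plate top median',np.median(Z[m]),'slope',w[:2],m.sum())
g=ok&(abs(bx)<.09)&(abs(by)<.11)&(by<-.05);print('base top',np.median(Z[g]))
E
```

```text
[ 0.5369 -0.0447  0.1512] [ 3.1412 -0.0011 -2.9712] [ 0.9584 -0.0583  0.0075] [ 0.6602  0.6771 -0.989   1.8678  0.6812  0.9804  1.107 ] [ 0.4661 -0.0561  0.2927]
{'at': [357.3, 111.6], 'conf': 0.72} [ 0.4483 -0.029   0.049 ]
knob 433 -0.08198082617332102 0.03999839317290496 0.06444281402193719 [ 0.4494 -0.0265  0.0611]
post -0.07738205311644629 0.0028589620784261593
plate top median 0.024741391787144823 slope [-0.0013  0.0003] 10178
base top 0.015339521563960595
```

View pics/w4.png

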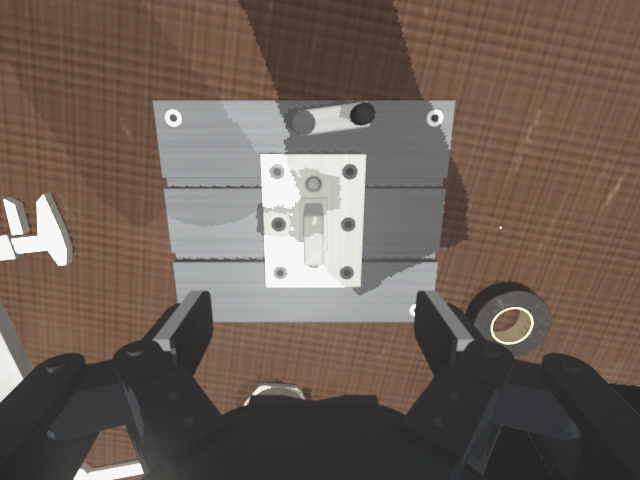

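Request:
{"method": "move_arm", "body": {
  "moves": "10 4 0 -0.12; 20 8 0 -0.24; 30 12 0 -0.36; 40 16 0 -0.48; 50 20 0 -0.6; 60 24 0 -0.72; 70 28 0 -0.84; 80 32 0 -0.96; 82 32 0 -1; 82 32 0 -1",
  "grip": 0.5
}}

```text
clock: 22.68
position: [0.4503, -0.0271, 0.1514]
tool_rot: [3.14, -0.0, -1.969]
force: [0.5, -0.1, -0.6]
grip_width: 0.043
```

```bash
python3 - <<'E'
from h import *
np.set_printoptions(precision=4,suppress=True)
p=bot.grab_frame('wrist');save(p,'w5');c=cloud(p);Z=c[...,2]
s=bot.observe();print(s['position'],s['tool_rot'],s['force'],s['qpos'],s['grip_width'])
for d in bot.pinpoint(p,'latch_knob')[:2]: print(d,ray(p,d['at'],.049))
k=(p['z_map']>0)&(Z>.058)&(Z<.068)&(np.hypot(c[...,0]-.450,c[...,1]+.027)<.025)
print('knob top',k.sum(),c[k].mean(0) if k.any() else 0,cv2.minAreaRect((c[k][:,:2]*1000).astype(np.float32)) if k.any() else 0)
E
```

```text
[ 0.4509 -0.0271  0.1515] [ 3.1408  0.0003 -1.9725] [ 0.5207  0.987  -0.4551] [ 0.846   0.6923 -1.2722  2.0759  0.8072  1.0041  1.884 ] 0.04267276064463587
{'at': [308.1, 232.1], 'conf': 0.65} [ 0.4534 -0.0281  0.049 ]
knob top 288 [ 0.4485 -0.0269  0.0621] ((448.6557312011719, -26.44643211364746), (12.997554779052734, 12.760860443115234), 67.96343231201172)
```

View pics/w5.png

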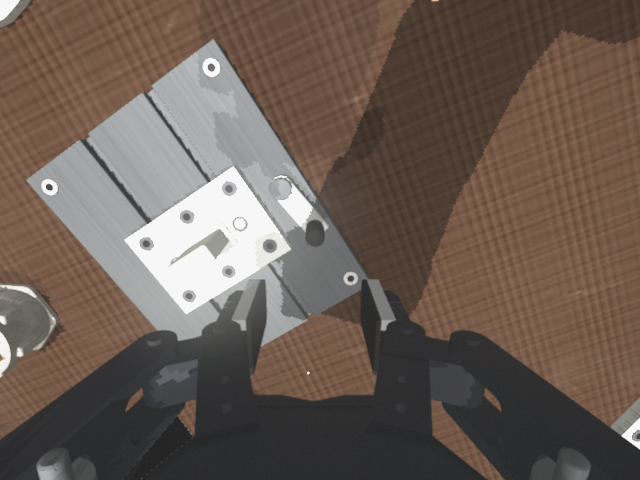

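Request:
{"method": "move_arm", "body": {
  "moves": "0 1.5 20 0; 0 1.5 40 0; 0 1.5 58 0; 0 1.5 72 0; 0 1.5 84 0; 0 1.5 93 0; 0 1.5 100 0; 0 1.5 105 0; 0 1.5 109 0; 0 1.5 111 0"
}}

```text
clock: 23.62
position: [0.4498, -0.0265, 0.0406]
tool_rot: [-3.142, 0.0, -1.972]
force: [0.4, -0.3, -0.1]
grip_width: 0.0427
```

Request:
{"method": "move_arm", "body": {
  "moves": "0 0 0 0; 0 0 0 0; 0 0 0 0; 0 0 0 0; 0 0 0 0; 0 0 0 0; 0 0 0 0; 0 0 0 0; 0 0 0 0; 0 0 0 0",
  "grip": 0.22,
  "grip_force": 20
}}

```text
clock: 24.45
position: [0.4497, -0.0265, 0.0408]
tool_rot: [3.142, 0.0, -1.971]
force: [-0.1, -0.3, 0.2]
grip_width: 0.019
```

```bash
python3 - <<'E'
from h import *
s=bot.observe();print(s['position'],s['tool_rot'],s['force'],s['qpos'],s['grip_width'])
yaw=.1705;ex=np.array([np.cos(yaw),np.sin(yaw)]);ey=np.array([-ex[1],ex[0]]);B=np.array([.5373,-.0517]);Rm=rot(s['tool_rot'])
post=B-.078*ex
for th in(.2,.4,.6,.8,1.0,1.2,1.4,1.5):
    k=post+.04*(np.sin(th)*ex+np.cos(th)*ey);d=np.r_[k,s['position'][2]]-s['position'];print(th,(Rm.T@d*1000).round(1))
k=s['position'][:2]-post;print('cur th',np.arctan2(k@ex,k@ey),np.hypot(*k))
E
```

```text
[ 0.44965598 -0.02648696  0.04081014] [ 3.14158308e+00  3.24117884e-05 -1.97140567e+00] [-0.11058096 -0.27283493  0.21434888] [ 0.7047601   0.84672761 -1.07242167  2.14492287  1.06810075  0.84936552
  1.68609804] 0.01897567350013783
0.2 [ -6.1 -10.4   0. ]
0.4 [ -8.2 -18.1   0. ]
0.6 [ -8.8 -26.1   0. ]
0.8 [ -7.8 -34.   -0. ]
1.0 [ -5.2 -41.6  -0. ]
1.2 [ -1.1 -48.4  -0. ]
1.4 [  4.2 -54.4  -0. ]
1.5 [  7.3 -57.   -0. ]
cur th -0.10274165161317009 0.03992901504441896
```

Request:
{"method": "move_arm", "body": {
  "moves": "-2 -3 0 0; -4 -7 0 0; -6 -10.5 0 0; -7.5 -14.5 0 0; -8 -18 0 0; -8.5 -22 0 0; -9 -26 0 0.03; -9 -30 0 0.13; -8 -34 0 0.23; -8 -34 0 0.23"
}}

```text
clock: 25.28
position: [0.4849, -0.0329, 0.0409]
tool_rot: [-3.141, -0.0, -2.209]
force: [0.4, 1.1, 0.1]
grip_width: 0.019
```

```bash
python3 - <<'E'
from h import *
s=bot.observe();print(s['position'],s['tool_rot'],s['force'],s['moment'],s['grip_width'])
yaw=.1705;ex=np.array([np.cos(yaw),np.sin(yaw)]);ey=np.array([-ex[1],ex[0]]);B=np.array([.5373,-.0517]);Rm=rot(s['tool_rot'])
post=B-.078*ex
for th in(.9,1.0,1.1,1.2,1.3,1.4,1.5,1.6):
    k=post+.04*(np.sin(th)*ex+np.cos(th)*ey);d=np.r_[k,s['position'][2]]-s['position'];print(th,(Rm.T@d*1000).round(1))
E
```

```text
[ 0.48493041 -0.03291292  0.04089618] [-3.14082810e+00 -1.34668628e-05 -2.20868261e+00] [0.44093244 1.09536532 0.07910867] [ 0.00516829 -0.00146845 -0.04308447] 0.01899101005707264
0.9 [ 0.5 -3.   0. ]
1.0 [ 1. -7.  0.]
1.1 [  2.  -10.9   0. ]
1.2 [  3.3 -14.7   0. ]
1.3 [  5.1 -18.3   0. ]
1.4 [  7.1 -21.7   0. ]
1.5 [  9.5 -24.9   0. ]
1.6 [ 12.2 -27.8   0. ]
```

Request:
{"method": "move_arm", "body": {
  "moves": "0.5 -3 0 0.08; 1 -7 0 0.18; 2 -11 0 0.28; 3.3 -14.7 0 0.38; 5 -18.3 0 0.48; 7 -21.7 0 0.58; 9.5 -25 0 0.68; 11 -26.5 0 0.73; 11 -26.5 0 0.73; 11 -26.5 0 0.73"
}}

```text
clock: 26.12
position: [0.499, -0.0571, 0.0408]
tool_rot: [-3.141, -0.0, -2.928]
force: [-1.3, 0.5, -0.1]
grip_width: 0.019
```

```bash
python3 - <<'E'
from h import *
s=bot.observe();print(s['position'],s['tool_rot'],s['force'],s['moment'],s['grip_width'])
E
```

```text
[ 0.49902006 -0.05711912  0.04082821] [-3.14102142e+00 -1.29491032e-04 -2.92795815e+00] [-1.32691331  0.48971678 -0.10368641] [0.06033101 0.01330449 0.00086145] 0.0189952510131064
```

Request:
{"method": "move_arm", "body": {
  "moves": "0 1 0 0; 0 1.8 0 0; 0 1.8 -3 0; 0 1.8 -10 0; 0 1.8 -25 0; 0 1.8 -45 0; 0 1.8 -70 0; 0 1.8 -100 0; 0 1.8 -120 0; 0 1.8 -120 0"
}}

```text
clock: 26.95
position: [0.5001, -0.0549, 0.1648]
tool_rot: [-3.14, 0.004, -2.931]
force: [1.8, -0.1, 0.3]
grip_width: 0.0191
```

Request:
{"method": "move_arm", "body": {
  "moves": "-10 0 -5 0; -30 0 -10 0; -60 0 -20 0; -60 0 -20 0; -60 0 -20 0; -60 0 -20 0; -60 0 -20 0; -60 0 -20 0; -60 0 -20 0; -60 0 -20 0"
}}

```text
clock: 27.78
position: [0.557, -0.0429, 0.1808]
tool_rot: [-3.141, -0.0, -2.932]
force: [0.1, -0.4, 0.4]
grip_width: 0.0189
```

```bash
python3 - <<'E'
from h import *
np.set_printoptions(precision=4,suppress=True)
p=bot.grab_frame('wrist');save(p,'w6');c=cloud(p);Z=c[...,2]
s=bot.observe();print(s['clock'],s['position'],s['tool_rot'],s['force'])
yaw=.1705;ex=np.array([np.cos(yaw),np.sin(yaw)]);ey=np.array([-ex[1],ex[0]]);B=np.array([.5373,-.0517]);q=c[...,:2]-B;bx=q@ex;by=q@ey;ok=p['z_map']>0
k=ok&(Z>.057)&(Z<.068)&(bx<-.022)&(bx>-.1)&(abs(by)<.06);kx,ky=bx[k].mean(),by[k].mean();print('knob',k.sum(),kx,ky,'th',np.arctan2(kx+.078,ky))
m=ok&(abs(Z-.026)<.005)&(abs(bx-.015)<.035)&(abs(by-.008)<.036)
A=np.c_[c[m][:,:2],np.ones(m.sum())];w=np.linalg.lstsq(A,Z[m],rcond=None)[0];print('plate top',np.median(Z[m]),w[:2],m.sum())
E
```

```text
27.8333 [ 0.5571 -0.0428  0.1808] [-3.1415 -0.0001 -2.9316] [0.1433 0.2585 0.5877]
knob 276 -0.03791242572772016 0.004496067583932781 th 1.4591069399482766
plate top 0.024754873624229484 [-0.0104 -0.001 ] 5298
```

View pics/w6.png

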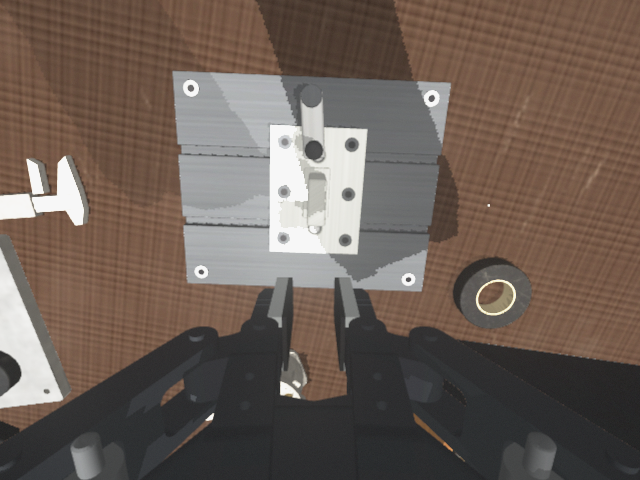

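The latch lies across the template's edge (post at pixel (311,95), knob at (314,149)). The template is flat, with a pin showing in its hole at (314,230), and the gripper is clear of everything.

```bash
python3 -c "
from workcell import bot
print(bot.job_done())"
```

```text
the job is handed in; nothing more can be done
None
```

The template is seated over both pins with the latch swung across its edge, and I handed the job in at about 28 s of the 72 s allowed. No verdict was reported.

- **Seating:** I gripped the smaller aluminium template by its rib and set it down lightly on the pin tops. I then slid it about 13 mm along the slots. It dropped over the pins on the first pass and was lowered 8.5 mm until flush. The highest contact load I read was about 17 N, sampled only at the end of each move, against the 60 N limit.
- **Latch:** I swung it round by its knob with the fingers loosely caging it.
- **Last checks:**
  - Before the swing, the template's top measured 9.4 mm above the base; flush would be 10 mm, so this is within camera error.
  - After the swing, its height was unchanged and its tilt about 0.01 rad.
  - The latch stood at about 1.46 rad.
  - The gripper was about 14 cm clear, with no contact force.
- **Bystanders:** The arm never came near them, but I did not re-measure their positions at the end.
- **Small disagreements:** Camera estimates of the base and of the template in the grip differed by 1–2 mm. The latch's parked angle read about -0.1 rad rather than 0, which I put down to calibration.

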